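# Move the tested breakers from the test board into the distribution box

## Task

The four circuit breakers on the white test board have passed their test. Lift each one off and set it down, without dropping it, on the rail of the open grey distribution box at the place marked by the tag of its toggle colour, in line with the tag, feet astride the rail, sitting flat and toggles up. Leave the residual-current switch that is already on the rail where it is, and let go of everything.

Things in the scene. Friction and masses are not known exactly. Their poses are not given: they have to be found in the camera images.
- breaker_green: loose white 2-pole circuit breaker with green toggles, 240 g, 85 mm across the rail (x), 36 mm along it (y), z up. Origin: centre of the underside that rests on the rail top. Shoulders 40 mm above it; nose 45 (x) x 36 mm from 40 to 64 mm, the part to grip (across x); toggle top 75 mm. Feet reach 10 mm below the origin, astride the rail: gap 39 mm, flared to 50. Lifts straight off: no snap.
- breaker_red: loose white 2-pole circuit breaker with red toggles, 240 g, 85 mm across the rail (x), 36 mm along it (y), z up. Origin: centre of the underside that rests on the rail top. Shoulders 40 mm above it; nose 45 (x) x 36 mm from 40 to 64 mm, the part to grip (across x); toggle top 75 mm. Feet astride the rail reach 10 mm below the origin. Starts on the test board, origin 33 mm up.
- breaker_blue: loose white 2-pole circuit breaker with blue toggles, 240 g, 85 mm across the rail (x), 36 mm along it (y), z up. Origin: centre of the underside that rests on the rail top. Shoulders 40 mm above it; nose 45 (x) x 36 mm from 40 to 64 mm, the part to grip (across x); toggle top 75 mm. Feet astride the rail reach 10 mm below the origin. Stands 48 mm from its neighbours on the test board.
- breaker_yellow: loose white 2-pole circuit breaker with yellow toggles, 240 g, 85 mm across the rail (x), 36 mm along it (y), z up. Origin: centre of the underside that rests on the rail top. Shoulders 40 mm above it; nose 45 (x) x 36 mm from 40 to 64 mm, the part to grip (across x); toggle top 75 mm. Feet astride the rail reach 10 mm below the origin. Flared feet centre it when set straight down.
- tag_green: fixed green tag, 18 x 34 x 5 mm, on the label carrier at the box's +x side. Origin: centre of its underside, 38 mm above the table; y along the rail, x across. It marks the green breaker's place on the box's rail: breaker origin 76 mm from the tag's along its -x and 11 mm lower. Places are 54 mm apart.
- tag_red: fixed red tag, 18 x 34 x 5 mm, on the label carrier at the box's +x side. Origin: centre of its underside, 38 mm above the table; y along the rail, x across. It marks the red breaker's place on the box's rail: breaker origin 76 mm from the tag's along its -x and 11 mm lower. Places are 54 mm apart.
- tag_blue: fixed blue tag, 18 x 34 x 5 mm, on the label carrier at the box's +x side. Origin: centre of its underside, 38 mm above the table; y along the rail, x across. It marks the blue breaker's place on the box's rail: breaker origin 76 mm from the tag's along its -x and 11 mm lower. Places are 54 mm apart.
- tag_yellow: fixed yellow tag, 18 x 34 x 5 mm, on the label carrier at the box's +x side. Origin: centre of its underside, 38 mm above the table; y along the rail, x across. It marks the yellow breaker's place on the box's rail: breaker origin 76 mm from the tag's along its -x and 11 mm lower. Places are 54 mm apart.
- rcd: loose residual-current switch, white, shaped and sized like a breaker (85 x 36 mm, 74 mm tall above the rail) but with a small black toggle and a round orange button; already on the box's rail at its +y end, 54 mm from the nearest breaker place. Origin as on the breakers.
- box: fixed open grey tray, 200 (x) x 320 mm (y), walls 55 mm high, 4 mm thick. Origin: centre of its underside, on the table. A steel rail, 35 mm wide, 290 long, runs along y through the middle (x = 0), top 27 mm above the origin. White label carrier at x = +76 mm, 38 mm high; brass terminal bar at x = -75 mm, 27 mm high.
Not all that is in view belongs to the job. What is shaped like the breaker_yellow but pink or purple is not meant. Leave any purple look-alike of the breaker_red alone.

How it is judged (in metres and radians):
At the end, for the whole second after the job is handed in: Each breaker sits on the box's rail at its tag: within 10 mm of the tag's middle along the rail, 5 mm of the rail's middle line and 4 mm of seated height, tilted under 0.1 and turned under 0.2 rad; all released and at rest; the residual-current switch upright (y of breaker_green in the frame of tag_green between -0.01 and 0.01 m and x of breaker_green in the frame of box between -0.005 and 0.005 m and z of breaker_green in the frame of box between 0.023 and 0.031 m and angle between each of breaker_green, breaker_red, breaker_blue, breaker_yellow, rcd's own z axis and vertical below 0.1 rad and angle between the y axis of each of breaker_green, breaker_red, breaker_blue, breaker_yellow and the y axis of box, either way round below 0.2 rad and linear speed of each of breaker_green, breaker_red, breaker_blue, breaker_yellow below 0.02 m/s and contact force between the fingers and breaker_green below 0.1 N and y of breaker_red in the frame of tag_red between -0.01 and 0.01 m and x of breaker_red in the frame of box between -0.005 and 0.005 m and z of breaker_red in the frame of box between 0.023 and 0.031 m and contact force between the fingers and breaker_red below 0.1 N and y of breaker_blue in the frame of tag_blue between -0.01 and 0.01 m and x of breaker_blue in the frame of box between -0.005 and 0.005 m and z of breaker_blue in the frame of box between 0.023 and 0.031 m and contact force between the fingers and breaker_blue below 0.1 N and y of breaker_yellow in the frame of tag_yellow between -0.01 and 0.01 m and x of breaker_yellow in the frame of box between -0.005 and 0.005 m and z of breaker_yellow in the frame of box between 0.023 and 0.031 m and contact force between the fingers and breaker_yellow below 0.1 N); the robot touches nothing.
It fails at once if the residual-current switch is pushed more than 10 mm from its place (distance of rcd from where it was at the start of the episode above 0.01 m).
It fails at once if the green breaker is dropped or thrown (moves faster than 0.8 m/s with no finger on it) (linear speed of breaker_green above 0.8 m/s and contact force between the fingers and breaker_green below 0.05 N).
It fails at once if the red breaker is dropped or thrown (moves faster than 0.8 m/s with no finger on it) (linear speed of breaker_red above 0.8 m/s and contact force between the fingers and breaker_red below 0.05 N).
It fails at once if the blue breaker is dropped or thrown (moves faster than 0.8 m/s with no finger on it) (linear speed of breaker_blue above 0.8 m/s and contact force between the fingers and breaker_blue below 0.05 N).
It fails at once if the yellow breaker is dropped or thrown (moves faster than 0.8 m/s with no finger on it) (linear speed of breaker_yellow above 0.8 m/s and contact force between the fingers and breaker_yellow below 0.05 N).
It also fails if it takes over 102 s, if anything falls off the work surface, if the arm or the gripper's body presses on something with over 40 N, if the wrist force passes 120 N, or if a joint passes its speed limit or range.

## Robot

A 6-joint arm with a two-finger parallel gripper is mounted at the origin on the work surface. World frame = base frame: x ahead of the robot, y to its left, z up, the work surface at z = 0. Lengths are in mm, angles in degrees, forces in N, time in s.
With the tool pointing down it reaches from about 300 to 850 mm from the base axis. Payload 4.2 kg.
Tool frame: the origin (TCP) lies midway between the tips of the shut fingers; the grasp point (between the pads) lies 19 mm behind it (pinch_z is the distance from the TCP to the grasp point, in mm); z points along the fingers, y is the line along which they close (so a half turn about z gives the same grasp; the last joint's range is limited). The gripper opens to 91 mm and grips with 3 to 60 N. Pads are 32 mm wide; open, the fingers measure 118 mm over their backs; the gripper's body (76 mm by 178 mm) begins 60 mm behind the grasp point.
Start: joints at [65.489, 18.312, 89.639, -0, 72.044, -1.146], TCP at [228.044, 527.863, 213.976] pointing down, gripper open.
Joint ranges: [-177.97, 177.97], [-48.28, 115.42], [12.27, 149.76], [-77.06, 257.06], [2.81, 150.46], [-146.56, 146.56]. Speed limits (degrees/s): [147.25, 147.25, 180, 180, 180, 180].

## Interface

Orientations are given as [roll, pitch, yaw] about the fixed x, y, z axes, in that order (R = Rz(yaw) Ry(pitch) Rx(roll)).
In Python, from workcell import * gives the robot as it stands.
- The arm moves only by the tool step_arm, never from a script. Its argument "steps" is a list of rows, each a list of 7 numbers: the turn, a rotation vector about the tool's x, y, z in degrees, then the shift along the tool's x, y, z in mm, then the opening, from 0 (shut) to 1 (fully open). In form: [[rx, ry, rz, x, y, z, hand], ...]. A call has exactly 8 rows; each row shifts and turns the commanded pose from where the row before left it, along the tool's axes as they then stand; what a row does not reach is not made up. A row lasts 1/8 s, in which the tool goes at most 62.5 mm and 10.7 degrees, less where a joint would pass 70% of its speed; a pose out of reach is approached as far as the arm can. A call is refused whole if a number of a shift passes 62.5 or a number of a turn 10.7, either way. A call with a gripper value outside its range is refused whole. The fingers move at their own pace and stop on an object; "force" is the grip in N (left out, the last holds). Time passes only in rows, so rows that do not move let the fingers close, or fill a call up. It gives the time, the measured TCP pose, the force, the opening and the grip force at its end, in the units of the state.
- state(): the state, without advancing time (a new reading comes with each control period).
- grab_frame(name): name is "side" or "top" or "wrist"; returns a dict with "image" (400x640x3 uint8, blue, green, red), "fovy" (degrees; the focal length in pixels is half the picture's height over the tangent of half this angle, whatever the lens; pixels are square), "cx", "cy" (the principal point, pixels), "origin" and "rotation" of the camera in the world; the wrist camera has in their place "tool_from_camera" (4x4, takes a point from camera to tool coordinates, whose origin is the TCP and whose axes are the flange's). Camera axes: x right, y down, z forward; pixel columns grow to the right and rows downward; lengths in mm; the calibration is good to about 2 mm. A picture is of the moment at which its call begins: read the wrist's pose just before it. There is no depth.
- job_done(): hands the job in; it is judged then, once.
The state is a dict: "time_s": time; "qpos": joint angles; "qvel": joint speeds; "effort": joint torques, N m; "ee_pos": TCP position; "ee_rot": TCP orientation; "force": force on the tool from outside, world axes, zero at the start; "torque": the same for the moment, N m; "gripper_width": finger opening in mm; "gripper_force": force on a finger pad.
Only numpy, scipy, OpenCV 4.12 (cv2) and the standard library are available. Lean on these libraries where they do the work, as an engineer would, in place of code of your own. Each camera call takes 0.05 s, during which the arm holds its last target. There are 200 camera calls.

## Working session

There is one attempt and no reset: what is moved stays moved. The work goes in short steps, Python scripts to look and compute and a tool call to move; the robot and the scene stay as the last step left them, time stands still between calls to the robot, and variables do not carry over. Pictures are saved under pics/ and viewed, at most 14 in all, crops included, and the job is handed in when it is done.

Besides the shell and the picture viewer there is one more tool, called after ">>>" as name(argument=value, ...), one argument or row to a line, values as JSON. step_arm: Moves the arm, as the interface text tells. Its arguments: {"type":"object","properties":{"steps":{"type":"array","items":{"type":"array","items":{"type":"number"}}},"force":{"type":"number"}},"required":["steps"]}

```bash
mkdir -p pics; cat > h.py <<'E'
from workcell import *
import numpy as np, cv2
from scipy.spatial.transform import Rotation as R
def grab(n,save=None):
    s=state(); f=grab_frame(n)
    if 'tool_from_camera' in f:
        T=np.eye(4); T[:3,:3]=R.from_euler('xyz',s['ee_rot'],degrees=True).as_matrix(); T[:3,3]=s['ee_pos']
        M=T@np.array(f['tool_from_camera']); f['rotation']=M[:3,:3]; f['origin']=M[:3,3]
    if save: cv2.imwrite('pics/'+save+'.png',f['image'])
    return f
def ray(f,u,v):
    h=f['image'].shape[0]; fl=h/2/np.tan(np.radians(f['fovy'])/2)
    d=np.array(f['rotation'])@np.array([(u-f['cx'])/fl,(v-f['cy'])/fl,1]); return np.array(f['origin']),d/np.linalg.norm(d)
def onz(f,u,v,z):
    o,d=ray(f,u,v); return o+d*(z-o[2])/d[2]
def meet(r1,r2):
    A=np.zeros((3,3));b=np.zeros(3)
    for o,d in (r1,r2):
        P=np.eye(3)-np.outer(d,d);A+=P;b+=P@o
    p=np.linalg.solve(A,b); return p,np.linalg.norm(np.cross(p-r1[0],r1[1]))
def blobs(img,amin=15):
    hsv=cv2.cvtColor(img,cv2.COLOR_BGR2HSV); out=[]
    for n,ranges in dict(red=[(0,6),(174,180)],orange=[(7,18)],yellow=[(20,34)],green=[(40,85)],blue=[(95,125)],purple=[(126,173)]).items():
        m=np.zeros(hsv.shape[:2],np.uint8)
        for a,b in ranges: m|=cv2.inRange(hsv,(a,110,60),(b,255,255))
        k,l,st,c=cv2.connectedComponentsWithStats(m)
        for i in range(1,k):
            if st[i,4]>=amin:
                cnt=np.argwhere(l==i)[:,::-1].astype(np.float32); r=cv2.minAreaRect(cnt)
                out.append((n,int(st[i,4]),tuple(np.round(r[0],1)),tuple(np.round(r[1],1)),round(r[2],1)))
    return out
E
python3 - <<'E'
from h import *
s=state();print(s)
for n in('top','side','wrist'):
    f=grab(n,n+'0');print(n,f['fovy'],f['origin'],np.round(f['rotation'],3).tolist())
    for b in blobs(f['image']):print(b)
E
```

```text
{'time_s': 0.0, 'qpos': array([ 6.54896544e+01,  1.83534417e+01,  8.97088761e+01,  9.26359442e-04,
        7.20402746e+01, -1.14475009e+00]), 'qvel': array([-0.0131037 ,  0.05071636, -0.049713  , -0.02112727, -0.03154644,
        0.07487688]), 'effort': array([ 3.78230188e-04, -4.12463307e+01, -2.31979269e+01,  7.27508054e-02,
        4.56269877e-02, -1.33618942e-04]), 'ee_pos': array([227.81772888, 527.39407603, 213.08546739]), 'ee_rot': array([-1.79897446e+02, -2.93015714e-03,  1.56634115e+02]), 'force': array([-0.01081322, -0.33111988, -0.56576619]), 'torque': array([ 0.00246786,  0.00705593, -0.00019471]), 'gripper_force': 0.0, 'gripper_width': 91.27644760634125}
top 54.69790093631149 [452.49968403  28.71975815 897.21446653] [-177.323, -1.191, -91.033]
('red', 49, (np.float64(346.0), np.float64(46.5)), (np.float64(7.0), np.float64(6.0)), 90.0)
('red', 28, (np.float64(196.8), np.float64(54.2)), (np.float64(5.7), np.float64(4.9)), 45.0)
('red', 27, (np.float64(160.0), np.float64(59.0)), (np.float64(6.0), np.float64(4.0)), 90.0)
('red', 116, (np.float64(217.5), np.float64(131.0)), (
[... 18705 characters left out ...]
3)), 21.5)
('yellow', 821, (np.float64(137.2), np.float64(299.4)), (np.float64(28.1), np.float64(58.7)), 8.1)
('yellow', 299, (np.float64(511.2), np.float64(308.3)), (np.float64(22.3), np.float64(40.8)), 31.8)
('yellow', 51, (np.float64(401.1), np.float64(317.1)), (np.float64(5.8), np.float64(9.4)), 33.7)
('yellow', 59, (np.float64(395.4), np.float64(326.5)), (np.float64(6.0), np.float64(9.6)), 31.0)
('yellow', 56, (np.float64(389.6), np.float64(335.8)), (np.float64(6.0), np.float64(9.3)), 31.0)
('yellow', 3606, (np.float64(483.5), np.float64(352.0)), (np.float64(22.0), np.float64(245.0)), 90.0)
('green', 333, (np.float64(416.9), np.float64(331.7)), (np.float64(37.1), np.float64(27.5)), 1.9)
```

```bash
sed -i "s/    if save: cv2/    f['rotation']=np.array(f['rotation'],float)\n    if f['rotation'].ndim==1: f['rotation']=R.from_euler('xyz',f['rotation'],degrees=True).as_matrix()\n    if save: cv2/" h.py
```

```text
(no output)
```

View pics/top0.png

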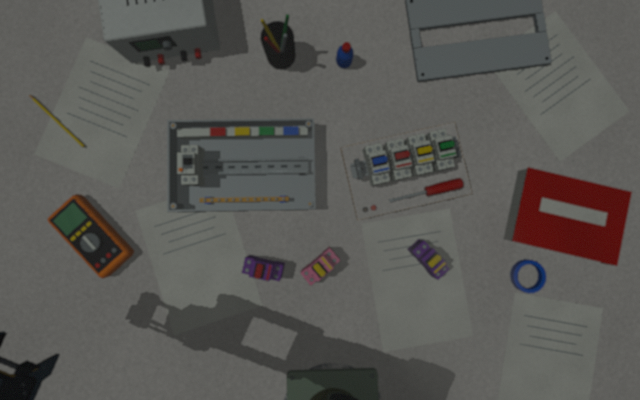

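View pics/side0.png

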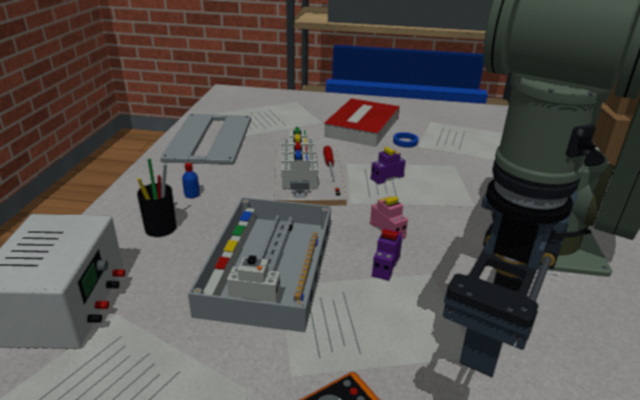

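Top view: candidates are breakers blue (380,160), red (402,154), yellow (424,150), green (447,145) on the white board. Look-alikes are purple with red toggles (258,270), pink with yellow (319,269) and purple with yellow (434,260). Tags are red (217,131), yellow (242,131), green (266,130), blue (290,130), and the RCD is at (188,163). I choose the white ones on the board.

```bash
python3 - <<'E'
from h import *
t=grab('top');s=grab('side')
P=dict(tr=((217.5,131),(221.4,262.7)),ty=((242,131),(229.9,245.7)),tg=((266,130.5),(237.9,230.2)),tb=((290.5,130.5),(245.1,215.8)),
 bb=((379.9,159.4),(297.7,154.6)),br=((402.2,154.4),(297.5,145.5)),by=((424.5,149.4),(297.5,137)),bg=((447,144.4),(297,130.5)))
for k,(a,b) in P.items():
    p,e=meet(ray(t,*a),ray(s,*b));print(k,p.round(1),round(e,1),'onz',onz(t,*a,43 if k[0]=='t' else 107).round(1))
for c in[(175,122),(313,122),(313,209),(170,209)]:print('box',onz(t,*c,55).round(0))
i=t['image'][110:220,330:480];cv2.imwrite('pics/crop1.png',cv2.resize(i,None,fx=5,fy=5,interpolation=2))
f=grab('wrist');print(np.array(grab_frame('wrist')['tool_from_camera']).round(3).tolist(),f['cx'],f['cy'])
E
```

```text
tr [644.3 244.6  39.5] 0.5 onz [643.  243.6  43. ]
ty [644.2 190.5  39.1] 1.0 onz [642.3 189.5  43. ]
tg [644.2 137.   39.3] 0.7 onz [642.7 136.4  43. ]
tb [644.   82.5  39.3] 1.3 onz [641.9  82.   43. ]
bb [ 566.5 -106.1  100.9] 0.5 onz [ 565.1 -105.2  107. ]
br [ 576.  -152.7  102.3] 0.4 onz [ 574.8 -151.6  107. ]
by [ 585.2 -199.2  103.6] 0.1 onz [ 584.6 -198.3  107. ]
bg [ 595.8 -248.1   99.5] 0.1 onz [ 594.3 -245.5  107. ]
box [661. 333.  55.]
box [657.  32.  55.]
box [466.  35.  55.]
box [472. 343.  55.]
[[0.0, -0.959, -0.284, 80.372], [1.0, 0.0, 0.0, -0.805], [-0.0, -0.284, 0.959, -170.442], [0.0, 0.0, 0.0, 1.0]] 320.5459695467809 199.1293965779839
```

View pics/crop1.png

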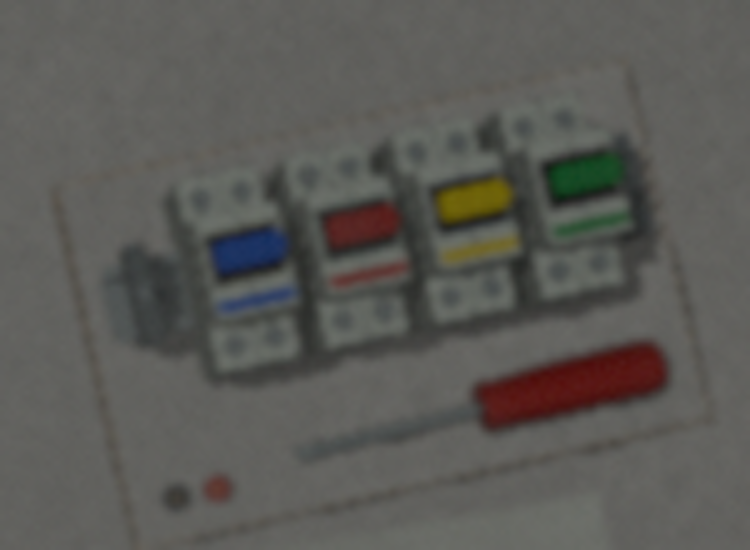

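Close crop: four white breakers, in the order blue, red, yellow, green, with a grey end clamp beside blue. The choice is confirmed. Next I go to the box for a wrist look.

```bash
cat >> h.py <<'E'
def plan(p,yaw,n=8,start=None):
    s=state() if start is None else None
    q=np.array(s['ee_pos']) if s else np.array(start[:3],float)
    y0=s['ee_rot'][2] if s else start[3]
    d=(np.array(p,float)-q)/n; dy=(yaw-y0)/n; out=[]
    for k in range(n):
        Rk=R.from_euler('xyz',[180,0,y0+dy*k],degrees=True)
        out.append([0,0,round(-dy,1)]+Rk.inv().apply(d).round(1).tolist())
    print(out); return out
E
python3 - <<'E'
from h import *
plan((568,180,240),90,16)
E
```

```text
[[0, 0, np.float64(4.2), -28.1, -11.5, -1.6], [0, 0, np.float64(4.2), -28.9, -9.5, -1.6], [0, 0, np.float64(4.2), -29.5, -7.3, -1.6], [0, 0, np.float64(4.2), -30.0, -5.2, -1.6], [0, 0, np.float64(4.2), -30.3, -3.0, -1.6], [0, 0, np.float64(4.2), -30.4, -0.8, -1.6], [0, 0, np.float64(4.2), -30.4, 1.4, -1.6], [0, 0, np.float64(4.2), -30.2, 3.6, -1.6], [0, 0, np.float64(4.2), -29.8, 5.8, -1.6], [0, 0, np.float64(4.2), -29.3, 8.0, -1.6], [0, 0, np.float64(4.2), -28.7, 10.1, -1.6], [0, 0, np.float64(4.2), -27.9, 12.1, -1.6], [0, 0, np.float64(4.2), -26.9, 14.1, -1.6], [0, 0, np.float64(4.2), -25.8, 16.0, -1.6], [0, 0, np.float64(4.2), -24.6, 17.9, -1.6], [0, 0, np.float64(4.2), -23.2, 19.6, -1.6]]
```

>>> step_arm(
  steps=[
    [0, 0, 4.2, -28, -11.5, -1.6, 1],
    [0, 0, 4.2, -29, -9.5, -1.6, 1],
    [0, 0, 4.2, -29.5, -7.5, -1.6, 1],
    [0, 0, 4.2, -30, -5, -1.6, 1],
    [0, 0, 4.2, -30.5, -3, -1.6, 1],
    [0, 0, 4.2, -30.5, -1, -1.6, 1],
    [0, 0, 4.2, -30.5, 1.5, -1.6, 1],
    [0, 0, 4.2, -30, 3.5, -1.6, 1],
  ],
)

```text
time_s: 1.35
ee_pos: [398.3, 352.4, 226.9]
ee_rot: [180.0, -0.0, 122.9]
force: [-0.7, 0.7, 0.5]
gripper_width: 91.2
gripper_force: 0.0
```

>>> step_arm(
  steps=[
    [0, 0, 4.2, -30, 6, -1.6, 1],
    [0, 0, 4.2, -29.5, 8, -1.6, 1],
    [0, 0, 4.2, -28.5, 10, -1.6, 1],
    [0, 0, 4.2, -28, 12, -1.6, 1],
    [0, 0, 4.2, -27, 14, -1.6, 1],
    [0, 0, 4.2, -26, 16, -1.6, 1],
    [0, 0, 4.2, -24.5, 18, -1.6, 1],
    [0, 0, 3.6, -23, 19.5, -1.6, 1],
  ],
)

```text
time_s: 2.35
ee_pos: [567.1, 177.1, 239.6]
ee_rot: [180.0, -0.0, 89.9]
force: [0.1, -0.7, 0.7]
gripper_width: 91.2
gripper_force: 0.0
```

```bash
python3 - <<'E'
from h import *
s=state();print(s['ee_pos'],s['ee_rot'],s['time_s'],s['qvel'].round(1))
f=grab('wrist','w1')
for b in blobs(f['image'],60):print(b[0],b[1],[float(x) for x in b[2]],[float(x) for x in b[3]],b[4],onz(f,*b[2],43).round(1))
plan((581,-176,230),102,8)
E
```

```text
[567.11440924 177.0602709  239.60273218] [ 1.79994349e+02 -9.34006108e-03  8.99081174e+01] 2.35 [-21.    9.2 -15.4   0.1   6.1   7.6]
red 193 [562.5, 70.0] [12.0, 23.0] 90.0 [816.9 286.9  43. ]
red 451 [392.0, 115.0] [16.0, 29.0] 4.4 [643.7 242.   43. ]
red 406 [102.0, 207.8] [32.1, 13.8] 12.3 [313.5 138.   43. ]
red 101 [105.5, 223.5] [28.3, 3.6] 12.1 [314.  118.6  43. ]
red 78 [562.8, 245.8] [21.1, 6.1] 33.7 [857.8  89.4  43. ]
orange 67 [255.5, 105.5] [11.0, 7.0] 90.0 [498.1 252.   43. ]
orange 60 [256.5, 121.0] [12.0, 7.0] 90.0 [498.2 235.9  43. ]
orange 103 [258.5, 169.0] [24.5, 7.4] 86.4 [497.5 183.5  43. ]
orange 156 [260.3, 202.5] [37.3, 7.6] 87.8 [497.5 144.2  43. ]
orange 73 [261.5, 230.5] [17.0, 7.0] 90.0 [497.1 109.5  43. ]
yellow 460 [389.2, 164.9] [16.7, 28.9] 3.6 [643.8 188.   43. ]
yellow 354 [583.1, 239.3] [51.6, 9.3] 12.1 [880.3  97.8  43. ]
yellow 722 [137.4, 299.5] [28.7, 58.4] 6.9 [335.4  16.1  43. ]
yellow 519 [509.2, 301.4] [24.0, 54.6] 13.7 [805.7  12.9  43. ]
yellow 4407 [455.0, 351.5] [23.0, 300.0] 90.0 [745.8 -63.6  43. ]
green 325 [386.1, 210.5] [13.5, 23.8] 3.6 [643.2 134.3  43. ]
blue 359 [383.6, 253.0] [15.4, 24.9] 4.4 [643.2  80.2  43. ]
purple 375 [123.3, 175.9] [33.2, 18.1] 12.8 [344.6 175.8  43. ]
purple 763 [113.5, 211.0] [44.2, 50.0] 3.8 [326.2 134.   43. ]
[[0, 0, np.float64(-1.5), -43.8, 1.6, 1.2], [0, 0, np.float64(-1.5), -43.8, 0.4, 1.2], [0, 0, np.float64(-1.5), -43.8, -0.7, 1.2], [0, 0, np.float64(-1.5), -43.8, -1.9, 1.2], [0, 0, np.float64(-1.5), -43.7, -3.1, 1.2], [0, 0, np.float64(-1.5), -43.6, -4.2, 1.2], [0, 0, np.float64(-1.5), -43.5, -5.4, 1.2], [0, 0, np.float64(-1.5), -43.3, -6.6, 1.2]]
```

View pics/w1.png

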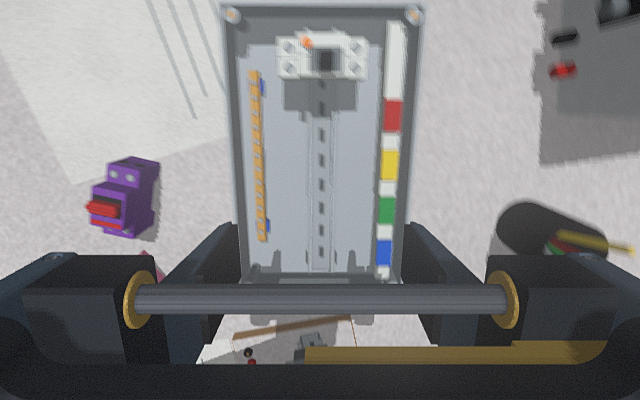

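Wrist view: the RCD is at the rail's far end (322,57). The tags run red (392,115), yellow (389,165), green (386,210), blue (384,253), and the rail runs down column ~320. The arm was still settling, so I'll retake the measurement at rest.

```bash
python3 - <<'E'
from h import *
grab('wrist');grab('wrist');s=state();print(s['ee_pos'],s['ee_rot'][2],s['qvel'].round(1))
f=grab('wrist');t=grab('top')
W={b[0]:b for b in blobs(f['image'],300) if 380<b[2][0]<395}
for n,u in zip(('red','yellow','green','blue'),((217.5,131),(242,131),(266,130.5),(290.5,130.5))):
    p,e=meet(ray(f,*W[n][2]),ray(t,*u)); print(n,W[n][2],onz(f,*W[n][2],43).round(1),'tri',p.round(1),round(e,1))
plan((590,-210,232),102,14)
E
```

```text
[566.95223031 177.10243513 239.28892753] 89.95017775344171 [ 1.7 -0.8  1.2  0.7  0.3 -0.1]
red (np.float64(390.5), np.float64(112.5)) [641.5 244.8  43. ] tri [643.1 244.6  39.2] 0.8
yellow (np.float64(387.5), np.float64(162.5)) [641.4 190.9  43. ] tri [642.6 190.2  39.5] 0.5
green (np.float64(385.0), np.float64(208.0)) [641.5 137.6  43. ] tri [642.6 136.7  40.5] 0.6
blue (np.float64(382.5), np.float64(250.5)) [641.4  83.8  43. ] tri [642.4  82.2  39.8] 0.3
[[0, 0, np.float64(-0.9), -27.7, 1.7, 0.5], [0, 0, np.float64(-0.9), -27.8, 1.3, 0.5], [0, 0, np.float64(-0.9), -27.8, 0.9, 0.5], [0, 0, np.float64(-0.9), -27.8, 0.5, 0.5], [0, 0, np.float64(-0.9), -27.8, 0.0, 0.5], [0, 0, np.float64(-0.9), -27.8, -0.4, 0.5], [0, 0, np.float64(-0.9), -27.8, -0.8, 0.5], [0, 0, np.float64(-0.9), -27.8, -1.2, 0.5], [0, 0, np.float64(-0.9), -27.7, -1.6, 0.5], [0, 0, np.float64(-0.9), -27.7, -2.0, 0.5], [0, 0, np.float64(-0.9), -27.7, -2.4, 0.5], [0, 0, np.float64(-0.9), -27.6, -2.8, 0.5], [0, 0, np.float64(-0.9), -27.6, -3.3, 0.5], [0, 0, np.float64(-0.9), -27.5, -3.7, 0.5]]
```

>>> step_arm(
  steps=[
    [0, 0, -0.9, -28, 1.5, 0.5, 1],
    [0, 0, -0.9, -28, 1.5, 0.5, 1],
    [0, 0, -0.9, -28, 1, 0.5, 1],
    [0, 0, -0.9, -28, 0.5, 0.5, 1],
    [0, 0, -0.9, -28, 0, 0.5, 1],
    [0, 0, -0.9, -28, -0.5, 0.5, 1],
    [0, 0, -0.9, -28, -1, 0.5, 1],
    [0, 0, -0.9, -28, -1, 0.5, 1],
  ],
)

```text
time_s: 3.6
ee_pos: [580.4, -45.3, 235.7]
ee_rot: [-180.0, -0.0, 97.4]
force: [-0.6, -0.3, -0.2]
gripper_width: 91.3
gripper_force: 0.0
```

>>> step_arm(
  steps=[
    [0, 0, -0.9, -28, -1.5, 0.5, 1],
    [0, 0, -0.9, -28, -2, 0.5, 1],
    [0, 0, -0.9, -28, -2.5, 0.5, 1],
    [0, 0, -0.9, -28, -3, 0.5, 1],
    [0, 0, -0.9, -28, -3.5, 0.5, 1],
    [0, 0, -0.9, -26, -3.5, 0.5, 1],
    [0, 0, 0, 0, 0, 0, 1],
    [0, 0, 0, 0, 0, 0, 1],
  ],
)

```text
time_s: 4.6
ee_pos: [592.3, -210.8, 232.5]
ee_rot: [-180.0, -0.1, 102.7]
force: [-0.1, -0.5, -0.2]
gripper_width: 91.4
gripper_force: 0.0
```

```bash
python3 - <<'E'
from h import *
s=state();print(s['ee_pos'],s['ee_rot'],s['time_s'],s['qvel'].round(1))
f=grab('wrist','w2')
for b in blobs(f['image'],60):
    if b[2][1]<285: print(b[0],b[1],[float(x) for x in b[2]],[float(x) for x in b[3]],b[4],onz(f,*b[2],105).round(1))
E
```

```text
[ 592.28145605 -210.76049598  232.53563631] [-1.79997685e+02 -6.35943916e-02  1.02691117e+02] 4.6 [ 0.4 -0.3 -0.  -0.2 -0.  -0.2]
red 93 [227.8, 46.3] [11.3, 10.6] 45.0 [ 490.6 -107.8  105. ]
red 593 [599.4, 59.8] [20.6, 34.1] 78.7 [793.5 -50.  105. ]
red 180 [293.0, 120.5] [35.0, 4.0] 90.0 [ 554.7 -154.3  105. ]
red 491 [315.0, 121.5] [35.0, 14.0] 90.0 [ 573.6 -150.9  105. ]
red 1490 [243.1, 198.9] [72.6, 22.1] 87.0 [ 523.3 -234.6  105. ]
orange 116 [635.8, 268.6] [12.5, 12.9] 23.2 [ 915.9 -220.1  105. ]
yellow 586 [74.5, 137.5] [37.8, 17.3] 53.6 [ 368.7 -211.3  105. ]
yellow 171 [63.2, 147.4] [36.0, 4.9] 52.7 [ 359.  -222.5  105. ]
yellow 171 [293.5, 173.0] [32.0, 5.0] 90.0 [ 564.3 -200.   105. ]
yellow 452 [314.5, 176.0] [34.0, 13.0] 90.0 [ 583.7 -198.5  105. ]
green 145 [294.0, 221.5] [29.0, 4.0] 90.0 [ 574.1 -246.1  105. ]
green 349 [314.0, 225.5] [29.0, 12.0] 90.0 [ 593.6 -245.9  105. ]
blue 562 [316.0, 62.5] [39.0, 14.0] 90.0 [ 564.1 -103.9  105. ]
blue 234 [292.5, 63.0] [38.0, 5.0] 90.0 [ 545.1 -108.6  105. ]
blue 1951 [562.5, 64.5] [38.5, 67.0] 81.9 [765.1 -60.1 105. ]
purple 494 [117.6, 121.9] [36.7, 19.0] 55.8 [ 405.3 -189.2  105. ]
purple 173 [81.8, 124.7] [19.1, 18.3] 56.3 [ 374.8 -198.6  105. ]
purple 172 [95.4, 140.3] [19.1, 14.4] 55.3 [ 386.9 -209.7  105. ]
purple 189 [64.8, 149.8] [44.5, 14.1] 45.0 [ 360.4 -224.4  105. ]
```

View pics/w2.png

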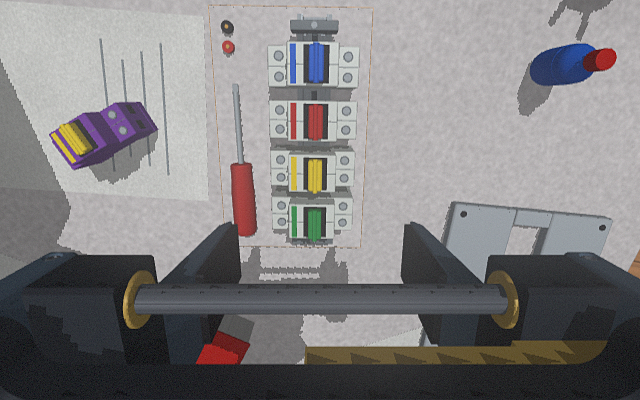

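Wrist view: the breaker noses are centred near column 312. Toggles are blue (316,62), red (315,121), yellow (314,176), green (314,225). Next I measure heights and centres.

```bash
python3 - <<'E'
from h import *
f=grab('wrist');t=grab('top')
W={b[0]:b[2] for b in blobs(f['image'],330) if 310<b[2][0]<320 and b[2][1]<285}
T={b[0]:b[2] for b in blobs(t['image'],60) if 375<b[2][0]<450 and 140<b[2][1]<162 and b[1]<110}
ax=np.array([np.cos(np.radians(11.7)),np.sin(np.radians(11.7))])
g=cv2.cvtColor(f['image'],cv2.COLOR_BGR2GRAY)
for n in('blue','red','yellow','green'):
    p,e=meet(ray(f,*W[n]),ray(t,*T[n])); 
    q=onz(f,*W[n],105)
    v=int(W[n][1]); r=g[v-5:v+6,250:380].mean(0); d=np.diff(r); 
    k=[int(i)+250 for i in np.where(abs(d)>18)[0]]
    print(n,np.round(W[n],1),'tri',p.round(1),round(e,1),'on105',q.round(1),k)
    for dv in (-9,9):
        r=g[v+dv,250:380].astype(int); print('  ',[(int(i)+250,int(np.diff(r)[i])) for i in np.where(abs(np.diff(r))>30)[0]])
E
```

```text
blue [316.  62.] tri [ 564.2 -104.3  112.1] 0.1 on105 [ 564.  -103.5  105. ] [266, 267, 268, 284, 285, 286, 287, 289, 295, 302, 303, 308, 328, 329, 337, 338, 343, 352, 357, 358, 359, 369, 370]
   [(267, 38), (273, -80), (281, -34), (282, 74), (285, -73), (286, 39), (287, 38), (288, -32), (289, -85), (295, 103), (302, -83), (303, -62), (328, 117), (329, 41), (339, 42), (343, -39), (344, -60), (351, 65), (358, -53), (359, 38), (369, -44), (370, 47)]
   [(268, 33), (285, -105), (286, 76), (289, -120), (295, 141), (302, -83), (303, -68), (328, 170), (337, -41), (338, 57), (357, -36), (368, -34), (369, 32)]
red [315.  121.5] tri [ 573.7 -150.5  111.8] 0.0 on105 [ 573.7 -150.9  105. ] [268, 269, 285, 286, 287, 288, 289, 290, 295, 296, 302, 303, 307, 322, 327, 335, 336, 337, 355, 356, 366]
   [(269, 32), (275, -59), (283, 83), (285, -90), (287, 72), (289, -65), (290, -49), (295, 71), (296, 47), (302, -90), (303, -64), (327, 173), (337, 44), (340, -34), (341, -64), (342, 43), (350, 93), (366, -49), (367, 41)]
   [(268, -50), (269, 41), (274, -47), (275, -31), (282, -41), (283, 32), (284, 63)
[... 606 characters left out ...]
, -80), (283, 41), (286, -33), (288, 62), (302, -127), (307, 99), (321, -86), (325, 57), (326, 90), (334, -48), (335, 49), (362, -44)]
green [314.  225.5] tri [ 593.3 -243.4  112.4] 0.2 on105 [ 593.7 -246.   105. ] [255, 256, 271, 272, 285, 286, 287, 288, 289, 290, 291, 296, 302, 303, 307, 311, 312, 320, 325, 333, 334, 337, 345, 346, 360, 361]
   [(255, 52), (256, 60), (287, -101), (288, 72), (289, 32), (290, -58), (291, -42), (296, 84), (302, -127), (307, 41), (320, -40), (325, 173), (334, 38), (351, -42), (352, 33)]
   [(254, 79), (278, -40), (281, 53), (284, -81), (288, 80), (291, -75), (296, 84), (302, -137), (307, 50), (320, -41), (324, 61), (325, 91), (335, -45), (339, 51), (360, -33)]
```

```bash
cat > tgt.py <<'E'
from h import *
a=np.radians(11.8);ax=np.array([np.cos(a),np.sin(a)]);ay=np.array([-np.sin(a),np.cos(a)])
E
python3 - <<'E'
from tgt import *
f=grab('wrist')
for n,tu,nc in(('blue',(316,62.3),312.5),('red',(315,121.5),312),('yellow',(314.5,176),311),('green',(314,225.5),310.8)):
    q=onz(f,*tu,106)[:2]; c=onz(f,nc,tu[1],97)[:2]
    print(n,(ax*(c@ax)+ay*(q@ay)).round(1), (q@ax).round(1),(c@ax).round(1),(q@ay).round(1))
plan((588.8,-246,100),101.8,8)
E
```

```text
blue [ 561.2 -104.8] 531.0 527.9 -217.3
red [ 571.  -151.7] 530.8 527.9 -265.3
yellow [ 580.5 -199.4] 530.9 527.5 -313.9
green [ 590.6 -246.6] 530.9 527.7 -362.1
[[0, 0, np.float64(0.1), -4.1, -1.4, 16.6], [0, 0, np.float64(0.1), -4.2, -1.4, 16.6], [0, 0, np.float64(0.1), -4.2, -1.4, 16.6], [0, 0, np.float64(0.1), -4.2, -1.4, 16.6], [0, 0, np.float64(0.1), -4.2, -1.4, 16.6], [0, 0, np.float64(0.1), -4.2, -1.4, 16.6], [0, 0, np.float64(0.1), -4.2, -1.4, 16.6], [0, 0, np.float64(0.1), -4.2, -1.3, 16.6]]
```

>>> step_arm(
  steps=[
    [0, 0, 0.9, 0, 0, 0, 0.8],
    [0, 0, 0, -7, -1.8, 26, 0.8],
    [0, 0, 0, -7, -1.8, 26, 0.8],
    [0, 0, 0, -7, -1.8, 26, 0.8],
    [0, 0, 0, -7, -1.8, 26, 0.8],
    [0, 0, 0, -6.5, -1.7, 26, 0.8],
    [0, 0, 0, 0, 0, 0, 0.8],
    [0, 0, 0, 0, 0, 0, 0.8],
  ],
  force=20,
)

```text
time_s: 5.8
ee_pos: [591.4, -247.8, 103.6]
ee_rot: [179.9, 0.0, 101.7]
force: [0.6, -0.8, 0.5]
gripper_width: 72.9
gripper_force: 0.0
```

```bash
python3 - <<'E'
from tgt import *
s=state();print(s['ee_pos'],s['ee_rot'],s['gripper_width']);plan((590.6,-246.4,77),101.8,1)
f=grab('wrist','w3')
E
```

```text
[ 591.40744501 -247.81554724  103.57200731] [1.79917926e+02 3.97280439e-02 1.01730118e+02] 72.85571718720756
[[0, 0, np.float64(-0.1), 1.6, -0.5, 26.6]]
```

View pics/w3.png

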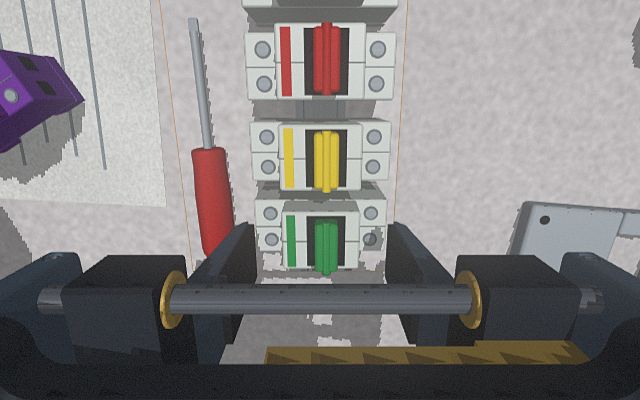

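The green breaker (320,240) is centred between the fingers. Descend and close.

>>> step_arm(
  steps=[
    [0, 0, 0, 0.8, -0.3, 13.5, 0.8],
    [0, 0, 0, 0.8, -0.2, 13, 0.8],
    [0, 0, 0, 0, 0, 0, 0.8],
    [0, 0, 0, 0, 0, 0, 0.3],
    [0, 0, 0, 0, 0, 0, 0.3],
    [0, 0, 0, 0, 0, 0, 0.3],
    [0, 0, 0, 0, 0, 0, 0.3],
    [0, 0, 0, 0, 0, 0, 0.3],
  ],
  force=25,
)

```text
time_s: 6.85
ee_pos: [590.4, -246.5, 76.4]
ee_rot: [179.9, 0.0, 101.7]
force: [1.6, 0.6, 1.5]
gripper_width: 45.0
gripper_force: 25.0
```

```bash
python3 - <<'E'
from tgt import *
s=state();print(s['ee_pos'],s['ee_rot'],s['gripper_width'],s['gripper_force'],s['force'])
plan((566.5,136.9,170),90,12,start=(590.6,-246.4,170,101.8))
E
```

```text
[ 590.35084139 -246.4765538    76.39599452] [1.79937745e+02 2.96998825e-02 1.01733441e+02] 44.96249004173333 24.974811673164368 [1.58472701 0.62428824 1.54755719]
[[0, 0, 1.0, 31.7, 4.6, 0.0], [0, 0, 1.0, 31.8, 4.0, 0.0], [0, 0, 1.0, 31.8, 3.5, 0.0], [0, 0, 1.0, 31.9, 2.9, 0.0], [0, 0, 1.0, 31.9, 2.4, 0.0], [0, 0, 1.0, 32.0, 1.8, 0.0], [0, 0, 1.0, 32.0, 1.3, 0.0], [0, 0, 1.0, 32.0, 0.7, 0.0], [0, 0, 1.0, 32.0, 0.2, 0.0], [0, 0, 1.0, 32.0, -0.4, -0.0], [0, 0, 1.0, 32.0, -0.9, -0.0], [0, 0, 1.0, 32.0, -1.5, -0.0]]
```

>>> step_arm(
  steps=[
    [0, 0, 0, 0, 0, -15, 0.3],
    [0, 0, 0, 0, 0, -30, 0.3],
    [0, 0, 0, 0, 0, -35, 0.3],
    [0, 0, 0, 0, 0, -25, 0.3],
    [0, 0, 1, 20, 4.5, 0, 0.3],
    [0, 0, 1, 32, 4, 0, 0.3],
    [0, 0, 1, 32, 3.5, 0, 0.3],
    [0, 0, 1, 32, 3, 0, 0.3],
  ],
)

```text
time_s: 7.85
ee_pos: [583.7, -128.5, 181.3]
ee_rot: [-180.0, -0.0, 97.7]
force: [0.1, -0.1, -3.0]
gripper_width: 44.9
gripper_force: 25.0
```

>>> step_arm(
  steps=[
    [0, 0, 1, 36, 2.5, 0, 0.3],
    [0, 0, 1, 36, 2, 0, 0.3],
    [0, 0, 1, 36, 1, 0, 0.3],
    [0, 0, 1, 35, 1, 0, 0.3],
    [0, 0, 1, 35, 0, 0, 0.3],
    [0, 0, 1, 32, -0.5, 0, 0.3],
    [0, 0, 1, 32, -1, 0, 0.3],
    [0, 0, 0.8, 24, -1.5, 0, 0.3],
  ],
)

```text
time_s: 8.85
ee_pos: [566.5, 137.3, 181.4]
ee_rot: [-180.0, 0.0, 89.9]
force: [1.1, -0.1, -2.9]
gripper_width: 44.6
gripper_force: 25.0
```

>>> step_arm(
  steps=[
    [0, 0, 0, 0, 0, 0, 0.3],
    [0, 0, 0, 0, 0, 0, 0.3],
    [0, 0, 0, 0, 0, 0, 0.3],
    [0, 0, 0, 0, 0, 0, 0.3],
    [0, 0, 0, 0, 0, 0, 0.3],
    [0, 0, 0, 0, 0, 0, 0.3],
    [0, 0, 0, 0, 0, 0, 0.3],
    [0, 0, 0, 0, 0, 0, 0.3],
  ],
)

```text
time_s: 9.85
ee_pos: [567.2, 136.2, 181.0]
ee_rot: [180.0, -0.0, 89.9]
force: [0.1, -0.4, -2.7]
gripper_width: 45.4
gripper_force: 25.0
```

```bash
python3 - <<'E'
from tgt import *
s=state();print(s['ee_pos'],s['ee_rot'],s['gripper_width'],s['gripper_force'],s['force'])
f=grab('wrist','w4');t=grab('top','t4')
for b in blobs(f['image'],60):
    if b[2][1]<295: print(b[0],b[1],[float(x) for x in b[2]],[float(x) for x in b[3]],b[4],onz(f,*b[2],43).round(1))
plan((566.5,136.9,170),90,1)
E
```

```text
[567.17517111 136.22392972 181.04695304] [ 1.79999358e+02 -4.90663826e-03  8.99401933e+01] 45.38284443845612 24.967092275619507 [ 0.13888734 -0.37352724 -2.74654941]
red 574 [616.9, 9.8] [16.6, 38.0] 80.5 [812.5 288.   43. ]
red 850 [406.7, 66.5] [20.7, 42.3] 3.6 [641.7 244.3  43. ]
red 716 [47.0, 182.1] [46.7, 17.2] 12.5 [306.4 141.7  43. ]
red 179 [53.5, 202.6] [38.5, 4.9] 12.5 [307.9 121.3  43. ]
red 358 [622.1, 227.6] [39.5, 10.4] 19.3 [866.3  95.1  43. ]
orange 1342 [241.4, 113.6] [200.5, 11.3] 85.9 [496.  204.9  43. ]
yellow 746 [402.3, 129.5] [19.7, 38.2] 3.6 [641.6 190.8  43. ]
yellow 256 [624.6, 215.6] [30.4, 9.2] 8.1 [865.5 107.7  43. ]
green 618 [398.6, 186.5] [18.2, 34.2] 3.8 [641.8 137.2  43. ]
green 409 [619.7, 243.7] [51.1, 9.3] 32.0 [868.3  77.7  43. ]
green 452 [286.2, 260.0] [46.4, 9.8] 87.5 [532.   59.8  43. ]
green 994 [326.5, 262.5] [41.0, 27.0] 90.0 [573.2  56.9  43. ]
blue 62 [246.0, 34.0] [16.0, 4.0] 90.0 [504.4 270.   43. ]
blue 252 [399.6, 238.4] [8.5, 31.3] 4.4 [646.4  83.6  43. ]
purple 1904 [64.5, 175.5] [93.0, 61.0] 90.0 [324.5 148.2  43. ]
purple 189 [42.9, 197.3] [21.4, 14.5] 12.1 [298.9 126.7  43. ]
[[0, 0, np.float64(-0.1), 0.7, -0.7, 11.0]]
```

View pics/w4.png

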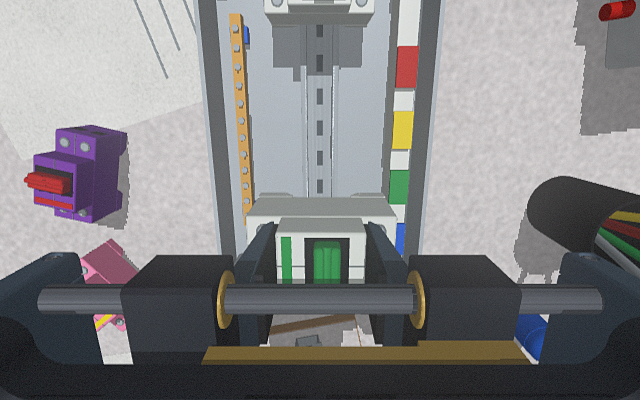

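Held green breaker hangs upright at (320,240). The rail is centred at column ~320 and the green tag is at (399,187). Lower it.

>>> step_arm(
  steps=[
    [0, 0, 0, 0.8, -0.8, 20, 0.3],
    [0, 0, 0, 0, 0, 28, 0.3],
    [0, 0, 0, 0, 0, 25, 0.3],
    [0, 0, 0, 0, 0, 18, 0.3],
    [0, 0, 0, 0, 0, 11, 0.3],
    [0, 0, 0, 0, 0, 5, 0.3],
    [0, 0, 0, 0, 0, 1, 0.3],
    [0, 0, 0, 0, 0, 0, 0.3],
  ],
)

```text
time_s: 10.95
ee_pos: [566.8, 137.1, 73.7]
ee_rot: [179.9, -0.0, 89.9]
force: [0.1, -0.3, -3.4]
gripper_width: 44.9
gripper_force: 25.0
```

>>> step_arm(
  steps=[
    [0, 0, 0, 0, 0, 1, 0.3],
    [0, 0, 0, 0, 0, 1, 0.3],
    [0, 0, 0, 0, 0, 0, 0.3],
    [0, 0, 0, 0, 0, 0, 0.3],
    [0, 0, 0, 0, 0, 0, 0.3],
    [0, 0, 0, 0, 0, 0, 0.3],
    [0, 0, 0, 0, 0, 0, 0.3],
    [0, 0, 0, 0, 0, 0, 0.3],
  ],
)

```text
time_s: 11.95
ee_pos: [566.4, 137.0, 71.0]
ee_rot: [-180.0, -0.0, 89.9]
force: [0.7, -1.6, -1.9]
gripper_width: 45.0
gripper_force: 25.0
```

>>> step_arm(
  steps=[
    [0, 0, 0, 0, 0, 0.8, 0.3],
    [0, 0, 0, 0, 0, 0, 0.3],
    [0, 0, 0, 0, 0, 0, 0.3],
    [0, 0, 0, 0, 0, 0, 0.8],
    [0, 0, 0, 0, 0, 0, 0.8],
    [0, 0, 0, 0, 0, 0, 0.8],
    [0, 0, 0, 0, 0, 0, 0.8],
    [0, 0, 0, 0, 0, -10, 0.8],
  ],
)

```text
time_s: 12.95
ee_pos: [565.8, 136.9, 79.9]
ee_rot: [-179.9, 0.0, 89.9]
force: [-0.4, 0.6, 0.5]
gripper_width: 72.9
gripper_force: 0.0
```

>>> step_arm(
  steps=[
    [0, 0, 0, 0, 0, -30, 0.8],
    [0, 0, 0, -10, 0, -35, 0.8],
    [0, 0, 0, -20, 0, -35, 0.8],
    [0, 0, 0, -20, 0, 0, 0.8],
    [0, 0, 0, -10, 0, 0, 0.8],
    [0, 0, 0, 0, 0, 0, 0.8],
    [0, 0, 0, 0, 0, 0, 0.8],
    [0, 0, 0, 0, 0, 0, 0.8],
  ],
)

```text
time_s: 13.95
ee_pos: [566.1, 77.5, 179.6]
ee_rot: [-179.9, -0.0, 90.0]
force: [1.0, 0.0, -0.4]
gripper_width: 73.0
gripper_force: 0.0
```

```bash
python3 - <<'E'
from tgt import *
s=state();print(s['ee_pos'],s['ee_rot'],s['gripper_width'],s['gripper_force'],s['force'])
f=grab('wrist','w5');t=grab('top','t5')
for b in blobs(f['image'],60):
    if b[2][1]<295 and 220<b[2][0]<420: print(b[0],b[1],[float(x) for x in b[2]],[float(x) for x in b[3]],b[4],onz(f,*b[2],43).round(1),onz(f,*b[2],100).round(1),onz(f,*b[2],91).round(1))
plan((580.7,-199.1,180),101.8,12)
E
```

```text
[566.10907315  77.52823704 179.64882799] [-1.79938205e+02 -9.81425579e-03  8.99712338e+01] 72.98540792049222 0.0 [ 0.95081143  0.04279951 -0.38609818]
red 285 [412.5, 6.0] [12.0, 23.0] 90.0 [641.5 231.9  43. ] [627.5 218.  100. ] [629.7 220.2  91. ]
orange 271 [235.7, 19.5] [39.7, 11.3] 86.4 [495.5 222.   43. ] [508.6 210.  100. ] [506.6 211.9  91. ]
orange 927 [241.3, 100.9] [139.0, 11.0] 86.0 [495.7 157.1  43. ] [508.9 157.2 100. ] [506.8 157.2  91. ]
yellow 877 [408.9, 60.5] [20.9, 42.5] 3.9 [641.6 190.3  43. ] [627.7 184.2 100. ] [629.9 185.2  91. ]
green 248 [299.0, 127.0] [40.0, 6.0] 90.0 [546.4 134.5  43. ] [550.1 138.7 100. ] [549.6 138.1  91. ]
green 652 [326.0, 128.0] [42.0, 16.0] 90.0 [570.9 133.6  43. ] [570. 138. 100.] [570.2 137.3  91. ]
green 737 [404.6, 124.5] [19.5, 38.2] 3.6 [641.8 136.7  43. ] [627.8 140.5 100. ] [630.  139.9  91. ]
blue 660 [400.4, 182.0] [19.0, 35.3] 4.1 [641.6  83.4  43. ] [627.7  97.1 100. ] [629.9  94.9  91. ]
[[0, 0, np.float64(-1.0), -23.0, 1.2, -0.0], [0, 0, np.float64(-1.0), -23.1, 0.8, -0.0], [0, 0, np.float64(-1.0), -23.1, 0.4, -0.0], [0, 0, np.float64(-1.0), -23.1, 0.0, -0.0], [0, 0, np.float64(-1.0), -23.1, -0.4, -0.0], [0, 0, np.float64(-1.0), -23.1, -0.8, -0.0], [0, 0, np.float64(-1.0), -23.0, -1.2, -0.0], [0, 0, np.float64(-1.0), -23.0, -1.6, -0.0], [0, 0, np.float64(-1.0), -23.0, -2.0, -0.0], [0, 0, np.float64(-1.0), -23.0, -2.4, -0.0], [0, 0, np.float64(-1.0), -22.9, -2.7, -0.0], [0, 0, np.float64(-1.0), -22.9, -3.1, -0.0]]
```

View pics/w5.png

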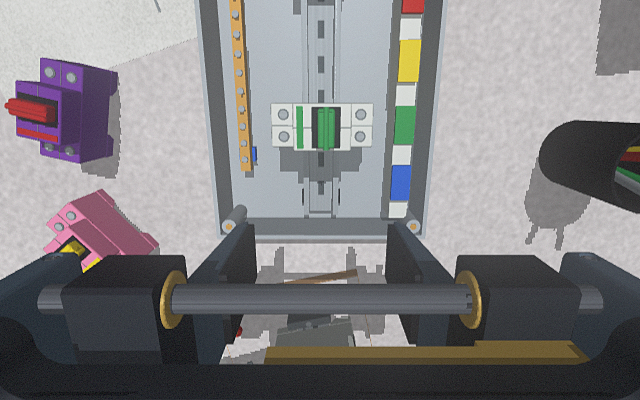

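Green is seated astride the rail at (321,125), level with its tag (405,125). Next is yellow.

>>> step_arm(
  steps=[
    [0, 0, -1, -15, 1, 0, 0.8],
    [0, 0, -1, -23, 1, 0, 0.8],
    [0, 0, -1, -26, 0.5, 0, 0.8],
    [0, 0, -1, -26, 0, 0, 0.8],
    [0, 0, -1, -26, -0.5, 0, 0.8],
    [0, 0, -1, -26, -1, 0, 0.8],
    [0, 0, -1, -26, -1, 0, 0.8],
    [0, 0, -1, -26, -1.5, 0, 0.8],
  ],
)

```text
time_s: 15.05
ee_pos: [577.4, -117.4, 180.2]
ee_rot: [180.0, -0.0, 98.0]
force: [-0.6, 0.8, -0.6]
gripper_width: 73.2
gripper_force: 0.0
```

>>> step_arm(
  steps=[
    [0, 0, -1, -26, -2, 0, 0.8],
    [0, 0, -1, -26, -2.5, 0, 0.8],
    [0, 0, -1, -20, -2.5, 0, 0.8],
    [0, 0, -0.8, -10, -3, 0, 0.8],
    [0, 0, 0, 0, 0, 30, 0.8],
    [0, 0, 0, 0, 0, 40, 0.8],
    [0, 0, 0, 0, 0, 5, 0.8],
    [0, 0, 0, 0, 0, 0, 0.8],
  ],
)

```text
time_s: 16.05
ee_pos: [580.9, -199.3, 105.9]
ee_rot: [180.0, 0.0, 101.8]
force: [0.6, 0.2, 0.5]
gripper_width: 72.6
gripper_force: 0.0
```

```bash
cat > near.py <<'E'
from tgt import *
s=state();print(s['ee_pos'],s['ee_rot'],s['gripper_width'])
f=grab('wrist')
for b in blobs(f['image'],200):
    if b[2][1]<285 and 280<b[2][0]<340: print(b[0],b[1],[float(x) for x in b[2]],[float(x) for x in b[3]],b[4],onz(f,*b[2],106).round(1),onz(f,*b[2],97).round(1))
E
python3 near.py; python3 -c "
from h import *
plan((580.7,-199.1,76.4),101.8,1)"
```

```text
[ 580.90768762 -199.26296417  105.93079706] [1.79955989e+02 1.21113840e-02 1.01761475e+02] 72.64104512625607
red 521 [289.5, 160.5] [57.0, 9.0] 90.0 [ 554.8 -153.4  106. ] [ 554.3 -155.1   97. ]
red 1391 [327.0, 164.0] [60.0, 24.0] 90.0 [ 574.2 -151.2  106. ] [ 574.7 -152.8   97. ]
yellow 426 [291.9, 242.0] [50.3, 8.5] 88.2 [ 564.3 -198.1  106. ] [ 564.3 -202.1   97. ]
yellow 1217 [326.5, 248.0] [56.0, 23.0] 90.0 [ 583.8 -197.7  106. ] [ 584.9 -201.8   97. ]
blue 1782 [327.5, 63.0] [27.0, 70.0] 0.0 [ 564.2 -103.6  106. ] [ 564.2 -102.7   97. ]
blue 667 [286.8, 65.5] [67.2, 10.0] 88.6 [ 545.4 -108.7  106. ] [ 544.4 -108.    97. ]
[[0, 0, np.float64(-0.0), 0.5, -0.6, 30.3]]
```

>>> step_arm(
  steps=[
    [0, 0, 0, 0.4, 0, 18, 0.8],
    [0, 0, 0, 0, 0, 11.5, 0.8],
    [0, 0, 0, 0, 0, 0, 0.8],
    [0, 0, 0, 0, 0, 0, 0.3],
    [0, 0, 0, 0, 0, 0, 0.3],
    [0, 0, 0, 0, 0, 0, 0.3],
    [0, 0, 0, 0, 0, 0, 0.3],
    [0, 0, 0, 0, 0, 0, 0.3],
  ],
  force=25,
)

```text
time_s: 17.1
ee_pos: [580.7, -199.1, 76.1]
ee_rot: [179.9, 0.0, 101.7]
force: [0.3, -0.4, 1.5]
gripper_width: 44.8
gripper_force: 25.0
```

```bash
python3 - <<'E'
from tgt import *
s=state();print(s['ee_pos'],s['ee_rot'],s['gripper_width'],s['gripper_force'])
plan((566.5,190.6,180),90,12,start=(*s['ee_pos'][:2],180,101.8))
E
```

```text
[ 580.66976748 -199.12820027   76.14541906] [1.79948527e+02 2.18400864e-02 1.01737507e+02] 44.76006978560769 24.98970240354538
[[0, 0, 1.0, 32.0, 5.5, 0.0], [0, 0, 1.0, 32.1, 4.9, 0.0], [0, 0, 1.0, 32.2, 4.4, 0.0], [0, 0, 1.0, 32.3, 3.8, 0.0], [0, 0, 1.0, 32.3, 3.3, 0.0], [0, 0, 1.0, 32.4, 2.7, 0.0], [0, 0, 1.0, 32.4, 2.2, 0.0], [0, 0, 1.0, 32.5, 1.6, 0.0], [0, 0, 1.0, 32.5, 1.0, 0.0], [0, 0, 1.0, 32.5, 0.5, 0.0], [0, 0, 1.0, 32.5, -0.1, -0.0], [0, 0, 1.0, 32.5, -0.6, -0.0]]
```

>>> step_arm(
  steps=[
    [0, 0, 0, 0, 0, -15, 0.3],
    [0, 0, 0, 0, 0, -30, 0.3],
    [0, 0, 0, 0, 0, -35, 0.3],
    [0, 0, 0, 0, 0, -25, 0.3],
    [0, 0, 1, 20, 5.5, 0, 0.3],
    [0, 0, 1, 32, 5, 0, 0.3],
    [0, 0, 1, 35, 4.5, 0, 0.3],
    [0, 0, 1, 35, 4, 0, 0.3],
  ],
)

```text
time_s: 18.1
ee_pos: [577.1, -74.5, 181.0]
ee_rot: [-180.0, -0.0, 97.7]
force: [0.1, -0.1, -2.8]
gripper_width: 44.8
gripper_force: 25.0
```

>>> step_arm(
  steps=[
    [0, 0, 1, 36, 3.5, 0, 0.3],
    [0, 0, 1, 36, 2.5, 0, 0.3],
    [0, 0, 1, 36, 2, 0, 0.3],
    [0, 0, 1, 35, 1.5, 0, 0.3],
    [0, 0, 1, 35, 1, 0, 0.3],
    [0, 0, 1, 35, 0.5, 0, 0.3],
    [0, 0, 1, 32, 0, 0, 0.3],
    [0, 0, 0.8, 20, -0.5, 0, 0.3],
  ],
)

```text
time_s: 19.1
ee_pos: [566.8, 191.0, 181.0]
ee_rot: [-180.0, -0.0, 90.0]
force: [0.2, -0.3, -1.9]
gripper_width: 44.9
gripper_force: 25.0
```

>>> step_arm(
  steps=[
    [0, 0, 0, 0, 0, 0, 0.3],
    [0, 0, 0, 0, 0, 0, 0.3],
    [0, 0, 0, 0, 0, 20, 0.3],
    [0, 0, 0, 0, 0, 20, 0.3],
    [0, 0, 0, 0, 0, 10, 0.3],
    [0, 0, 0, 0, 0, 0, 0.3],
    [0, 0, 0, 0, 0, 0, 0.3],
    [0, 0, 0, 0, 0, 0, 0.3],
  ],
)

```text
time_s: 20.1
ee_pos: [567.9, 189.7, 131.6]
ee_rot: [179.9, -0.0, 89.9]
force: [-0.4, 0.4, -2.5]
gripper_width: 45.5
gripper_force: 25.0
```

```bash
python3 -c "
from h import *
plan((566.3,190.6,70.3),90,1)"; python3 near.py
```

```text
[[0, 0, np.float64(-0.1), 0.9, -1.6, 61.3]]
[567.93740228 189.7395289  131.6492164 ] [ 1.79904774e+02 -3.20225932e-02  8.99331700e+01] 45.46775482621116
yellow 460 [286.0, 260.5] [45.0, 10.0] 90.0 [545.5 169.9 106. ] [544.5 165.3  97. ]
yellow 1144 [326.5, 262.5] [41.0, 27.0] 90.0 [571.9 168.4 106. ] [572.  163.8  97. ]
```

Lower yellow, seat it and release.

>>> step_arm(
  steps=[
    [0, 0, 0, 1, -1.5, 20, 0.3],
    [0, 0, 0, 0, 0, 20, 0.3],
    [0, 0, 0, 0, 0, 12, 0.3],
    [0, 0, 0, 0, 0, 6, 0.3],
    [0, 0, 0, 0, 0, 1.5, 0.3],
    [0, 0, 0, 0, 0, 0.5, 0.3],
    [0, 0, 0, 0, 0, 0, 0.3],
    [0, 0, 0, 0, 0, 0, 0.3],
  ],
)

```text
time_s: 21.15
ee_pos: [566.1, 190.7, 71.1]
ee_rot: [180.0, -0.0, 89.9]
force: [-0.2, 0.2, -2.4]
gripper_width: 45.0
gripper_force: 25.0
```

```bash
python3 -c "
from h import *
s=state();print(s['ee_pos'],s['force'])"
```

```text
[566.14548931 190.73402326  71.13851425] [-0.17730111  0.24871821 -2.36356528]
```

>>> step_arm(
  steps=[
    [0, 0, 0, 0, 0, 1, 0.3],
    [0, 0, 0, 0, 0, 0, 0.3],
    [0, 0, 0, 0, 0, 0, 0.3],
    [0, 0, 0, 0, 0, 0, 0.8],
    [0, 0, 0, 0, 0, 0, 0.8],
    [0, 0, 0, 0, 0, 0, 0.8],
    [0, 0, 0, 0, 0, 0, 0.8],
    [0, 0, 0, 0, 0, -10, 0.8],
  ],
)

```text
time_s: 22.15
ee_pos: [565.3, 190.5, 79.4]
ee_rot: [-179.9, 0.0, 89.9]
force: [0.3, 0.7, -0.4]
gripper_width: 73.3
gripper_force: 0.0
```

>>> step_arm(
  steps=[
    [0, 0, 0, 0, 0, -30, 0.8],
    [0, 0, 0, -10, 0, -35, 0.8],
    [0, 0, 0, -20, 0, -35, 0.8],
    [0, 0, 0, -20, 0, 0, 0.8],
    [0, 0, 0, -10, 0, 0, 0.8],
    [0, 0, 0, 0, 0, 0, 0.8],
    [0, 0, 0, 0, 0, 0, 0.8],
    [0, 0, 0, 0, 0, 0, 0.8],
  ],
)

```text
time_s: 23.15
ee_pos: [565.7, 131.1, 179.1]
ee_rot: [-179.9, -0.0, 90.0]
force: [0.1, -0.0, 0.6]
gripper_width: 72.9
gripper_force: 0.0
```

```bash
python3 - <<'E'
from tgt import *
s=state();print(s['ee_pos'],s['ee_rot'],s['gripper_width'],s['force'])
f=grab('wrist','w6')
for b in blobs(f['image'],60):
    if b[2][1]<295 and 260<b[2][0]<420: print(b[0],b[1],[float(x) for x in b[2]],[float(x) for x in b[3]],b[4],onz(f,*b[2],43).round(1),onz(f,*b[2],100).round(1))
plan((570.9,-152,180),101.8,12)
E
```

```text
[565.66884977 131.13045797 179.14473139] [-1.79941065e+02 -2.41050891e-03  8.99704255e+01] 72.90455353325743 [ 0.06034761 -0.00669307  0.57128738]
red 874 [409.8, 59.5] [21.0, 42.3] 3.5 [641.8 244.6  43. ] [627.7 238.4 100. ]
yellow 756 [405.2, 124.0] [20.2, 39.0] 2.9 [641.8 190.7  43. ] [627.7 194.5 100. ]
yellow 272 [299.0, 127.5] [41.0, 6.0] 90.0 [546.  187.7  43. ] [549.7 192.  100. ]
yellow 692 [325.5, 129.0] [42.0, 17.0] 90.0 [570.  186.3  43. ] [569.2 190.9 100. ]
green 645 [401.1, 182.0] [18.4, 35.1] 3.8 [641.8 137.1  43. ] [627.7 150.8 100. ]
green 208 [301.3, 195.0] [36.2, 5.6] 88.4 [547.1 124.3  43. ] [550.6 140.4 100. ]
green 540 [326.5, 198.5] [37.0, 15.0] 90.0 [571.2 120.8  43. ] [570.2 137.6 100. ]
blue 90 [398.0, 222.0] [6.0, 18.0] 90.0 [641.5  96.8  43. ] [627.4 118.  100. ]
[[0, 0, np.float64(-1.0), -23.6, 0.4, -0.1], [0, 0, np.float64(-1.0), -23.6, 0.0, -0.1], [0, 0, np.float64(-1.0), -23.6, -0.4, -0.1], [0, 0, np.float64(-1.0), -23.6, -0.8, -0.1], [0, 0, np.float64(-1.0), -23.6, -1.2, -0.1], [0, 0, np.float64(-1.0), -23.5, -1.6, -0.1], [0, 0, np.float64(-1.0), -23.5, -2.0, -0.1], [0, 0, np.float64(-1.0), -23.5, -2.4, -0.1], [0, 0, np.float64(-1.0), -23.4, -2.8, -0.1], [0, 0, np.float64(-1.0), -23.4, -3.2, -0.1], [0, 0, np.float64(-1.0), -23.3, -3.6, -0.1], [0, 0, np.float64(-1.0), -23.3, -4.0, -0.1]]
```

View pics/w6.png

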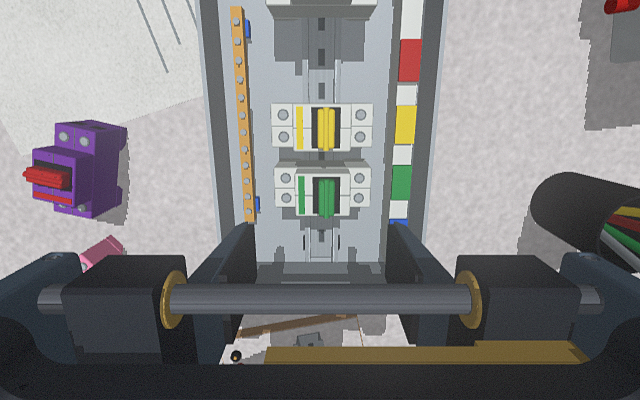

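Yellow is seated at (321,127), level with its tag (405,124), and green is unchanged. Next is red.

>>> step_arm(
  steps=[
    [0, 0, -1, -16, 0.5, 0, 0.8],
    [0, 0, -1, -24, 0, 0, 0.8],
    [0, 0, -1, -26, -0.5, 0, 0.8],
    [0, 0, -1, -27, -1, 0, 0.8],
    [0, 0, -1, -27, -1, 0, 0.8],
    [0, 0, -1, -27, -1.5, 0, 0.8],
    [0, 0, -1, -27, -2, 0, 0.8],
    [0, 0, -1, -26, -2.5, 0, 0.8],
  ],
)

```text
time_s: 24.2
ee_pos: [570.7, -70.1, 179.6]
ee_rot: [-180.0, -0.0, 98.0]
force: [0.8, 0.5, 0.6]
gripper_width: 72.9
gripper_force: 0.0
```

>>> step_arm(
  steps=[
    [0, 0, -1, -26, -3, 0, 0.8],
    [0, 0, -1, -26, -3, 0, 0.8],
    [0, 0, -1, -20, -3.5, 0, 0.8],
    [0, 0, -0.8, -10, -4, 0, 0.8],
    [0, 0, 0, 0, 0, 30, 0.8],
    [0, 0, 0, 0, 0, 40, 0.8],
    [0, 0, 0, 0, 0, 5, 0.8],
    [0, 0, 0, 0, 0, 0, 0.8],
  ],
)

```text
time_s: 25.2
ee_pos: [570.8, -152.5, 105.4]
ee_rot: [180.0, 0.0, 101.8]
force: [0.3, -0.1, -0.3]
gripper_width: 73.1
gripper_force: 0.0
```

```bash
python3 near.py; python3 -c "
from h import *
plan((570.9,-152,76.4),101.8,1)"
```

```text
[ 570.83236394 -152.54672877  105.36549848] [1.79958502e+02 6.40488459e-03 1.01761328e+02] 73.1489727211291
red 420 [292.3, 241.5] [49.2, 8.4] 88.6 [ 554.3 -150.8  106. ] [ 554.4 -154.8   97. ]
red 1187 [327.0, 248.0] [54.0, 22.0] 90.0 [ 574.  -150.7  106. ] [ 575.  -154.7   97. ]
blue 532 [289.9, 160.0] [58.2, 9.2] 88.6 [ 544.9 -106.3  106. ] [ 544.4 -108.    97. ]
blue 1409 [327.5, 163.5] [25.0, 61.0] 0.0 [ 564.2 -104.1  106. ] [ 564.8 -105.7   97. ]
[[0, 0, np.float64(-0.0), 0.8, -0.2, 29.7]]
```

>>> step_arm(
  steps=[
    [0, 0, 0, 0.8, 0, 18, 0.8],
    [0, 0, 0, 0, 0, 11, 0.8],
    [0, 0, 0, 0, 0, 0, 0.8],
    [0, 0, 0, 0, 0, 0, 0.3],
    [0, 0, 0, 0, 0, 0, 0.3],
    [0, 0, 0, 0, 0, 0, 0.3],
    [0, 0, 0, 0, 0, 0, 0.3],
    [0, 0, 0, 0, 0, 0, 0.3],
  ],
  force=25,
)

```text
time_s: 26.25
ee_pos: [570.6, -152.1, 76.1]
ee_rot: [179.9, 0.0, 101.7]
force: [0.3, 1.4, 2.4]
gripper_width: 45.2
gripper_force: 25.0
```

```bash
python3 - <<'E'
from tgt import *
s=state();print(s['ee_pos'],s['ee_rot'],s['gripper_width'],s['gripper_force'])
plan((566.5,244.6,180),90,12,start=(*s['ee_pos'][:2],180,101.8))
E
```

```text
[ 570.60744513 -152.07144523   76.1258898 ] [1.79936098e+02 2.17833721e-02 1.01734089e+02] 45.23030812779567 24.976593554019928
[[0, 0, 1.0, 32.4, 6.4, 0.0], [0, 0, 1.0, 32.5, 5.9, 0.0], [0, 0, 1.0, 32.6, 5.3, 0.0], [0, 0, 1.0, 32.7, 4.7, 0.0], [0, 0, 1.0, 32.8, 4.2, 0.0], [0, 0, 1.0, 32.9, 3.6, 0.0], [0, 0, 1.0, 32.9, 3.1, 0.0], [0, 0, 1.0, 33.0, 2.5, 0.0], [0, 0, 1.0, 33.0, 1.9, 0.0], [0, 0, 1.0, 33.0, 1.4, 0.0], [0, 0, 1.0, 33.0, 0.8, 0.0], [0, 0, 1.0, 33.1, 0.2, 0.0]]
```

>>> step_arm(
  steps=[
    [0, 0, 0, 0, 0, -15, 0.3],
    [0, 0, 0, 0, 0, -30, 0.3],
    [0, 0, 0, 0, 0, -35, 0.3],
    [0, 0, 0, 0, 0, -25, 0.3],
    [0, 0, 1, 20, 6.5, 0, 0.3],
    [0, 0, 1, 32, 6, 0, 0.3],
    [0, 0, 1, 35, 5.5, 0, 0.3],
    [0, 0, 1, 36, 4.5, 0, 0.3],
  ],
)

```text
time_s: 27.25
ee_pos: [570.2, -25.9, 181.0]
ee_rot: [-180.0, -0.0, 97.7]
force: [0.4, 0.2, -2.7]
gripper_width: 45.0
gripper_force: 25.0
```

>>> step_arm(
  steps=[
    [0, 0, 1, 37, 4, 0, 0.3],
    [0, 0, 1, 37, 3.5, 0, 0.3],
    [0, 0, 1, 37, 3, 0, 0.3],
    [0, 0, 1, 36, 2.5, 0, 0.3],
    [0, 0, 1, 36, 2, 0, 0.3],
    [0, 0, 1, 35, 1.5, 0, 0.3],
    [0, 0, 1, 32, 1, 0, 0.3],
    [0, 0, 0.8, 20, 0, 0, 0.3],
  ],
)

```text
time_s: 28.25
ee_pos: [566.4, 245.1, 180.9]
ee_rot: [-179.9, 0.0, 90.0]
force: [0.8, -1.1, -3.2]
gripper_width: 45.0
gripper_force: 25.0
```

>>> step_arm(
  steps=[
    [0, 0, 0, 0, 0, 0, 0.3],
    [0, 0, 0, 0, 0, 0, 0.3],
    [0, 0, 0, 0, 0, 10, 0.3],
    [0, 0, 0, 0, 0, 10, 0.3],
    [0, 0, 0, 0, 0, 0, 0.3],
    [0, 0, 0, 0, 0, 0, 0.3],
    [0, 0, 0, 0, 0, 0, 0.3],
    [0, 0, 0, 0, 0, 0, 0.3],
  ],
)

```text
time_s: 29.25
ee_pos: [567.2, 243.9, 161.1]
ee_rot: [180.0, -0.0, 89.9]
force: [0.3, 0.3, -1.4]
gripper_width: 45.2
gripper_force: 25.0
```

```bash
python3 -c "
from h import *
plan((566.3,244.6,70.3),90,1);f=grab('wrist','w7')"
```

```text
[[0, 0, np.float64(-0.1), 0.7, -0.9, 90.8]]
```

View pics/w7.png

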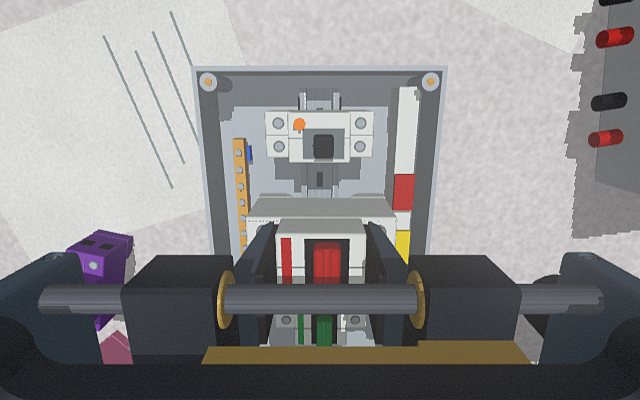

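Held red breaker hangs level over the gap between the RCD (320,135) and yellow. Lower it.

>>> step_arm(
  steps=[
    [0, 0, 0, 0.7, -0.8, 25, 0.3],
    [0, 0, 0, 0, 0, 28, 0.3],
    [0, 0, 0, 0, 0, 19, 0.3],
    [0, 0, 0, 0, 0, 10, 0.3],
    [0, 0, 0, 0, 0, 6, 0.3],
    [0, 0, 0, 0, 0, 1.5, 0.3],
    [0, 0, 0, 0, 0, 0, 0.3],
    [0, 0, 0, 0, 0, 0, 0.3],
  ],
)

```text
time_s: 30.3
ee_pos: [566.6, 244.7, 71.9]
ee_rot: [179.9, -0.0, 89.9]
force: [0.7, -0.4, -1.6]
gripper_width: 44.8
gripper_force: 25.0
```

```bash
python3 -c "
from h import *
s=state();print(s['ee_pos'],s['force'])"
```

```text
[566.5751221  244.67741851  71.87295318] [ 0.66899053 -0.39661063 -1.61345326]
```

>>> step_arm(
  steps=[
    [0, 0, 0, 0, 0, 1, 0.3],
    [0, 0, 0, 0, 0, 0.8, 0.3],
    [0, 0, 0, 0, 0, 0, 0.3],
    [0, 0, 0, 0, 0, 0, 0.8],
    [0, 0, 0, 0, 0, 0, 0.8],
    [0, 0, 0, 0, 0, 0, 0.8],
    [0, 0, 0, 0, 0, 0, 0.8],
    [0, 0, 0, 0, 0, -10, 0.8],
  ],
)

```text
time_s: 31.3
ee_pos: [565.7, 244.3, 79.1]
ee_rot: [-179.9, 0.0, 89.9]
force: [0.4, 0.4, 0.0]
gripper_width: 73.1
gripper_force: 0.0
```

>>> step_arm(
  steps=[
    [0, 0, 0, 0, 0, -30, 0.8],
    [0, 0, 0, -10, 0, -35, 0.8],
    [0, 0, 0, -20, 0, -35, 0.8],
    [0, 0, 0, -20, 0, 0, 0.8],
    [0, 0, 0, -10, 0, 0, 0.8],
    [0, 0, 0, 0, 0, 0, 0.8],
    [0, 0, 0, 0, 0, 0, 0.8],
    [0, 0, 0, 0, 0, 0, 0.8],
  ],
)

```text
time_s: 32.3
ee_pos: [566.0, 185.0, 178.8]
ee_rot: [-179.9, 0.0, 90.0]
force: [0.5, -0.3, -1.1]
gripper_width: 72.9
gripper_force: 0.0
```

```bash
python3 - <<'E'
from tgt import *
s=state();print(s['ee_pos'],s['ee_rot'],s['gripper_width'],s['force'])
f=grab('wrist','w8')
for b in blobs(f['image'],60):
    if b[2][1]<295 and 260<b[2][0]<420: print(b[0],b[1],[float(x) for x in b[2]],[float(x) for x in b[3]],b[4],onz(f,*b[2],43).round(1),onz(f,*b[2],100).round(1))
plan((561.1,-105,180),101.8,12)
E
```

```text
[565.96700892 184.98325889 178.81986864] [-1.79941845e+02  2.28156263e-03  8.99668286e+01] 72.90803124775525 [ 0.50128018 -0.26024944 -1.05971242]
red 731 [405.1, 123.5] [19.9, 38.2] 3.6 [641.9 245.   43. ] [627.8 248.7 100. ]
red 265 [299.0, 127.5] [41.0, 6.0] 90.0 [546.4 241.5  43. ] [550.1 245.9 100. ]
red 690 [326.0, 129.0] [42.0, 16.0] 90.0 [570.7 240.2  43. ] [569.9 244.8 100. ]
orange 127 [300.5, 36.0] [12.0, 11.0] 90.0 [549.  316.7  43. ] [552.2 307.1 100. ]
yellow 670 [401.0, 182.0] [34.0, 20.0] 90.0 [641.9 191.   43. ] [627.8 204.7 100. ]
yellow 229 [300.0, 195.5] [37.0, 6.0] 90.0 [546.1 177.7  43. ] [549.9 193.9 100. ]
yellow 622 [325.0, 199.5] [39.0, 16.0] 90.0 [570.1 173.7  43. ] [569.4 190.7 100. ]
green 74 [398.4, 221.0] [17.1, 6.0] 7.1 [642.  151.8  43. ] [627.9 172.8 100. ]
green 180 [301.5, 255.5] [33.0, 5.0] 90.0 [546.5 114.6  43. ] [550.2 142.6 100. ]
green 454 [325.0, 261.0] [34.0, 14.0] 90.0 [570.3 108.5  43. ] [569.6 137.6 100. ]
[[0, 0, np.float64(-1.0), -24.2, -0.4, -0.1], [0, 0, np.float64(-1.0), -24.2, -0.8, -0.1], [0, 0, np.float64(-1.0), -24.1, -1.2, -0.1], [0, 0, np.float64(-1.0), -24.1, -1.6, -0.1], [0, 0, np.float64(-1.0), -24.1, -2.1, -0.1], [0, 0, np.float64(-1.0), -24.0, -2.5, -0.1], [0, 0, np.float64(-1.0), -24.0, -2.9, -0.1], [0, 0, np.float64(-1.0), -23.9, -3.3, -0.1], [0, 0, np.float64(-1.0), -23.9, -3.7, -0.1], [0, 0, np.float64(-1.0), -23.8, -4.1, -0.1], [0, 0, np.float64(-1.0), -23.7, -4.5, -0.1], [0, 0, np.float64(-1.0), -23.7, -4.9, -0.1]]
```

Red is seated at y 244.8, and its tag is at 245.0. Next is blue.

>>> step_arm(
  steps=[
    [0, 0, -1, -17, -0.5, 0, 0.8],
    [0, 0, -1, -25, -1, 0, 0.8],
    [0, 0, -1, -27, -1, 0, 0.8],
    [0, 0, -1, -27, -1.5, 0, 0.8],
    [0, 0, -1, -27, -2, 0, 0.8],
    [0, 0, -1, -27, -2.5, 0, 0.8],
    [0, 0, -1, -27, -3, 0, 0.8],
    [0, 0, -1, -27, -3.5, 0, 0.8],
  ],
)

```text
time_s: 33.35
ee_pos: [564.2, -20.7, 179.3]
ee_rot: [-180.0, -0.0, 98.0]
force: [-0.3, 0.3, -0.3]
gripper_width: 72.7
gripper_force: 0.0
```

>>> step_arm(
  steps=[
    [0, 0, -1, -27, -3.5, 0, 0.8],
    [0, 0, -1, -27, -4, 0, 0.8],
    [0, 0, -1, -20, -4.5, 0, 0.8],
    [0, 0, -0.8, -10, -5, 0, 0.8],
    [0, 0, 0, 0, 0, 30, 0.8],
    [0, 0, 0, 0, 0, 40, 0.8],
    [0, 0, 0, 0, 0, 5, 0.8],
    [0, 0, 0, 0, 0, 0, 0.8],
  ],
)

```text
time_s: 34.35
ee_pos: [561.2, -105.7, 105.0]
ee_rot: [180.0, 0.0, 101.8]
force: [-1.1, -0.6, 0.6]
gripper_width: 72.7
gripper_force: 0.0
```

```bash
python3 near.py; python3 -c "
from h import *
plan((561.1,-105,76.4),101.8,1)"
```

```text
[ 561.15287698 -105.654402    105.02904825] [1.79961246e+02 3.35831198e-03 1.01762684e+02] 72.71606676251726
blue 428 [292.0, 242.0] [50.2, 8.5] 88.2 [ 544.6 -104.   106. ] [ 544.6 -108.1   97. ]
blue 1201 [327.0, 248.5] [55.0, 22.0] 90.0 [ 564.3 -103.9  106. ] [ 565.4 -108.    97. ]
[[0, 0, np.float64(-0.0), 0.9, -0.4, 29.4]]
```

>>> step_arm(
  steps=[
    [0, 0, 0, 0.9, 0, 18, 0.8],
    [0, 0, 0, 0, 0, 10.5, 0.8],
    [0, 0, 0, 0, 0, 0, 0.8],
    [0, 0, 0, 0, 0, 0, 0.3],
    [0, 0, 0, 0, 0, 0, 0.3],
    [0, 0, 0, 0, 0, 0, 0.3],
    [0, 0, 0, 0, 0, 0, 0.3],
    [0, 0, 0, 0, 0, 0, 0.3],
  ],
  force=25,
)

```text
time_s: 35.4
ee_pos: [560.8, -105.1, 76.3]
ee_rot: [179.9, 0.0, 101.7]
force: [0.3, 0.6, 2.8]
gripper_width: 44.9
gripper_force: 25.0
```

```bash
python3 - <<'E'
from tgt import *
s=state();print(s['ee_pos'],s['ee_rot'],s['gripper_width'],s['gripper_force'])
plan((566.5,83,180),90,12,start=(*s['ee_pos'][:2],180,101.8))
E
```

```text
[ 560.84309843 -105.07731938   76.31772062] [1.79945967e+02 1.50267146e-02 1.01732782e+02] 44.854818210278026 24.98333215713501
[[0, 0, 1.0, 15.2, 3.7, 0.0], [0, 0, 1.0, 15.3, 3.4, 0.0], [0, 0, 1.0, 15.4, 3.1, 0.0], [0, 0, 1.0, 15.4, 2.9, 0.0], [0, 0, 1.0, 15.5, 2.6, 0.0], [0, 0, 1.0, 15.5, 2.3, 0.0], [0, 0, 1.0, 15.5, 2.1, 0.0], [0, 0, 1.0, 15.6, 1.8, 0.0], [0, 0, 1.0, 15.6, 1.5, 0.0], [0, 0, 1.0, 15.6, 1.3, 0.0], [0, 0, 1.0, 15.6, 1.0, 0.0], [0, 0, 1.0, 15.7, 0.7, 0.0]]
```

>>> step_arm(
  steps=[
    [0, 0, 0, 0, 0, -15, 0.3],
    [0, 0, 0, 0, 0, -30, 0.3],
    [0, 0, 0, 0, 0, -35, 0.3],
    [0, 0, 0, 0, 0, -25, 0.3],
    [0, 0, 1, 12, 3.5, 0, 0.3],
    [0, 0, 1, 16, 3.5, 0, 0.3],
    [0, 0, 1, 16, 3, 0, 0.3],
    [0, 0, 1, 16, 3, 0, 0.3],
  ],
)

```text
time_s: 36.4
ee_pos: [562.2, -43.1, 181.3]
ee_rot: [-180.0, -0.0, 97.7]
force: [0.2, 0.2, -2.4]
gripper_width: 45.0
gripper_force: 25.0
```

>>> step_arm(
  steps=[
    [0, 0, 1, 16, 2.5, 0, 0.3],
    [0, 0, 1, 16, 2.5, 0, 0.3],
    [0, 0, 1, 16, 2, 0, 0.3],
    [0, 0, 1, 16, 2, 0, 0.3],
    [0, 0, 1, 16, 1.5, 0, 0.3],
    [0, 0, 1, 16, 1, 0, 0.3],
    [0, 0, 1, 16, 1, 0, 0.3],
    [0, 0, 0.8, 12, 0.5, 0, 0.3],
  ],
)

```text
time_s: 37.4
ee_pos: [565.9, 81.6, 181.2]
ee_rot: [-180.0, 0.0, 89.9]
force: [-0.1, -0.2, -3.6]
gripper_width: 44.9
gripper_force: 25.0
```

>>> step_arm(
  steps=[
    [0, 0, 0, 0, 0, 0, 0.3],
    [0, 0, 0, 0, 0, 0, 0.3],
    [0, 0, 0, 0, 0, 10, 0.3],
    [0, 0, 0, 0, 0, 10, 0.3],
    [0, 0, 0, 0, 0, 0, 0.3],
    [0, 0, 0, 0, 0, 0, 0.3],
    [0, 0, 0, 0, 0, 0, 0.3],
    [0, 0, 0, 0, 0, 0, 0.3],
  ],
)

```text
time_s: 38.4
ee_pos: [566.4, 81.1, 161.3]
ee_rot: [180.0, -0.0, 89.9]
force: [-0.2, 0.5, -2.8]
gripper_width: 44.8
gripper_force: 25.0
```

```bash
python3 -c "
from h import *
plan((566.3,83,70.3),90,1);f=grab('wrist','w9')
print([(b[0],onz(f,*b[2],43).round(1)) for b in blobs(f['image'],300) if 380<b[2][0]<420])"
```

```text
[[0, 0, np.float64(-0.1), 1.9, -0.1, 91.0]]
[('yellow', array([641.6, 190.8,  43. ])), ('green', array([641.8, 136.5,  43. ])), ('blue', array([641.9,  83. ,  43. ]))]
```

>>> step_arm(
  steps=[
    [0, 0, 0, 1.9, 0, 25, 0.3],
    [0, 0, 0, 0, 0, 28, 0.3],
    [0, 0, 0, 0, 0, 19, 0.3],
    [0, 0, 0, 0, 0, 10, 0.3],
    [0, 0, 0, 0, 0, 6, 0.3],
    [0, 0, 0, 0, 0, 1.5, 0.3],
    [0, 0, 0, 0, 0, 0, 0.3],
    [0, 0, 0, 0, 0, 0, 0.3],
  ],
)

```text
time_s: 39.45
ee_pos: [566.6, 83.0, 72.0]
ee_rot: [179.9, -0.0, 89.9]
force: [-0.2, 0.5, -2.2]
gripper_width: 44.9
gripper_force: 25.0
```

```bash
python3 -c "
from h import *
s=state();print(s['ee_pos'],s['force'])"
```

```text
[566.62783631  83.04800899  72.03974119] [-0.21634867  0.53119066 -2.18769895]
```

>>> step_arm(
  steps=[
    [0, 0, 0, 0, 0, 1, 0.3],
    [0, 0, 0, 0, 0, 0.8, 0.3],
    [0, 0, 0, 0, 0, 0, 0.3],
    [0, 0, 0, 0, 0, 0, 0.8],
    [0, 0, 0, 0, 0, 0, 0.8],
    [0, 0, 0, 0, 0, 0, 0.8],
    [0, 0, 0, 0, 0, 0, 0.8],
    [0, 0, 0, 0, 0, -10, 0.8],
  ],
)

```text
time_s: 40.45
ee_pos: [565.6, 82.9, 79.3]
ee_rot: [-179.9, 0.0, 89.9]
force: [0.1, 0.1, 0.7]
gripper_width: 73.1
gripper_force: 0.0
```

>>> step_arm(
  steps=[
    [0, 0, 0, 0, 0, -30, 0.8],
    [0, 0, 0, 0, 0, -35, 0.8],
    [0, 0, 0, 0, 0, -35, 0.8],
    [0, 0, 0, -20, 0, -20, 0.8],
    [0, 0, 0, -20, 0, -10, 0.8],
    [0, 0, 0, 0, 0, 0, 0.8],
    [0, 0, 0, 0, 0, 0, 0.8],
    [0, 0, 0, 0, 0, 0, 0.8],
  ],
)

```text
time_s: 41.45
ee_pos: [565.7, 43.4, 208.6]
ee_rot: [-179.9, -0.0, 90.0]
force: [0.5, 0.5, -0.5]
gripper_width: 73.4
gripper_force: 0.0
```

```bash
python3 - <<'E'
from tgt import *
s=state();print(s['ee_pos'],s['ee_rot'],s['gripper_width'],s['force'])
f=grab('wrist','w10');grab('side','s10')
for b in blobs(f['image'],60):
    if b[2][1]<295 and 260<b[2][0]<420: print(b[0],b[1],[float(x) for x in b[2]],onz(f,*b[2],43).round(1),onz(f,*b[2],100).round(1))
a=f['image'][:,180:480];b=cv2.imread('pics/s10.png')[180:340,180:350]
cv2.imwrite('pics/end.png',np.hstack([a,cv2.resize(b,(425,400),interpolation=2)]))
E
```

```text
[565.70378151  43.38897221 208.62653672] [-1.79886944e+02 -1.35767883e-02  8.99549093e+01] 73.44049449653745 [ 0.52260886  0.49240223 -0.51645384]
yellow 192 [299.5, 15.5] [546.3 197.2  43. ] [549.7 184.6 100. ]
yellow 475 [325.5, 14.0] [569.9 198.4  43. ] [569.2 185.6 100. ]
yellow 811 [404.1, 24.0] [641.5 190.1  43. ] [628.7 178.8 100. ]
green 573 [326.0, 81.0] [570.6 141.2  43. ] [569.8 138.1 100. ]
green 240 [301.5, 82.0] [547.2 140.3  43. ] [550.4 137.4 100. ]
green 675 [400.4, 86.0] [641.8 136.6  43. ] [629.  134.3 100. ]
blue 588 [396.6, 142.5] [641.6  82.9  43. ] [628.8  89.8 100. ]
blue 200 [302.5, 148.5] [547.2  76.9  43. ] [550.4  84.8 100. ]
blue 529 [325.5, 150.5] [570.4  74.9  43. ] [569.6  83.1 100. ]
```

View pics/end.png

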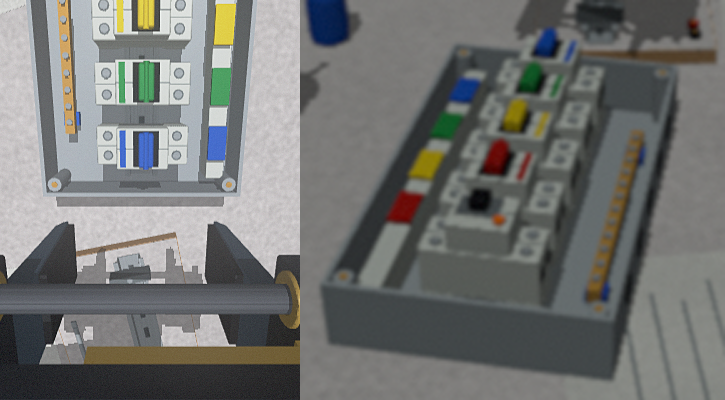

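The closing view shows all four breakers level on the rail, each beside its own tag (blue at (143,148), green at (143,82)). The RCD is upright and the gripper is clear.

```bash
python3 -c "
from workcell import *
print(job_done())"
```

```text
the job is handed in; nothing more can be done
None
```

The job is handed in, with no verdict returned. In the last views all four breakers sit flat on the box's rail within about 1 mm of their tags along it, the residual-current switch stands upright, and the gripper is open and clear, after about 41 s of the 102 s.

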